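# Lift a freshly glued cover onto the drying rack

### The job

The blue book cover on the gluing board has just been glued and is still tacky, so the gripper must not touch it. Take the lifting spatula, slide its blade under the cover from the open side opposite the stop, lift the cover and carry it, without dropping or tipping it, to the drying rack. Lower it there on the blade, do not let it drop: leave it lying flat, same side up, fully on both bearers between their raised outer edges, with the blade drawn out. Lastly, lay the spatula back on the bench with its blade flat, and leave the other things where they are.

Things in the scene. Friction and masses are not known exactly. Their poses are not given: they have to be found in the camera images.
- spatula: spatula lying on its blade, 0.12 kg. Origin: underside of the steel blade at its heel, mid-width; x from handle to nose, z up. Blade x 0 to 80 mm, 76 wide, 2 thick, tapering over the last 18 mm to 0.7 at the nose. A cranked neck rises from the heel to the straight dark wooden handle: x -20 to -120 mm, 22 wide (y), 21 high, axis 51.5 mm above the blade's underside
- spatula_grip (a point): point on the handle's axis to grip from above across its 22 mm width: 45 mm behind the heel, 51.5 mm above the blade's underside
- spatula_nose (a point): middle of the blade's front edge, at its underside
- cover_board: blue cloth-covered book cover, bare greyboard in the middle of its upper side; 110 (x) by 140 (y) by 5 mm, 0.09 kg. Origin: centre of its underside; z up. Its lower edges are bevelled, 2.5 mm high and 10 mm wide (7 at the short sides), so a blade can enter under them. Lies on the gluing board, its +x long edge within 10 mm of the stop
- gluing_board: fixed plywood board 150 (x) by 190 (y) by 12 mm; across its +x end a stop strip, 12 mm high, inner face at x +61 mm. Origin: centre of its underside, top at z 12 mm. The blade comes in along +x from the open -x side, sliding on the top, while the cover bears on the stop
- drying_rack: fixed wooden rack; origin centre of underside. Two bearers along x, free between them (116 mm) and at the -x end: ledges at z 50 mm, 58 to 75 mm either side of the middle, x -70 to +64; outside them raised edges to z 58.5, sloped inside (150 mm apart below, 158 at top). Stop bar at +x: x 64 to 76, z 34.5 to 58.5. Low cross bars reach z 16. The blade can sink below the ledges and leave to -x
- rack_seat (a point): where the centre of the cover's underside belongs: middle of the rack at ledge height, axes as the rack's
- glue_pot: bystander: stoneware paste pot, 72 mm wide, 65 mm high, origin under its centre
- thread_spool: bystander: wooden spool of red thread, 42 mm wide, 52 mm high, origin under its centre
- glue_brush: bystander: round glue brush lying down, 28x215x28 mm, origin under its centre, long along y
- bone_folder: bystander: flat bone folder, 24x147x8 mm, origin under its centre, long along y

How it is judged:
By the outcome, as a careful person would: the job done as asked, in the order asked, and still so for the second after the job is handed in, with the robot touching nothing.
It also fails if it takes over 64 s, if anything falls off the work surface, if the arm or the gripper's body presses on something with over 40 N, if the wrist force passes 120 N, or if a joint passes its speed limit or range.

### The arm

A 6-joint arm with a two-finger parallel gripper is mounted at the origin on a cart in front of the work surface, level with it; the furniture and walls round the work are solid. World frame = base frame: x ahead of the robot, y to its left, z up, the work surface at z = 0. Lengths are in m, angles in rad, forces in N, time in s.
With the tool pointing down it reaches from about 0.325 to 0.9 m from the base axis. Payload 6.1 kg.
Tool frame: the origin (TCP) lies midway between the tips of the shut fingers; the grasp point (between the pads) lies 19 mm behind it; z points along the fingers, y is the line along which they close (so a half turn about z gives the same grasp; the last joint's range is limited). The gripper opens to 85 mm and grips with 20 to 120 N. Pads are 22 mm wide; open, the fingers measure 114 mm over their backs; the gripper's body (76 mm by 85 mm) begins 54 mm behind the grasp point. The pads swing forward as they close: fully open they stand 13 mm farther back than shut.
Start: joints at [1.074, 0.22, 1.526, -0, 1.395, -0.126], TCP at [0.226, 0.583, 0.231] pointing down, gripper open.
Joint ranges: [-2.98, 2.98], [-0.91, 2.08], [0.09, 2.57], [-1.24, 4.39], [0.2, 2.65], [-2.68, 2.68]. Speed limits (rad/s): [2.57, 2.57, 3.01, 3.14, 3.14, 3.14].

### API

Orientations are given as [roll, pitch, yaw] about the fixed x, y, z axes, in that order (R = Rz(yaw) Ry(pitch) Rx(roll)).
In Python, from plant import movep, move_l, set_joints, gripper_to, hold, inverse_kinematics, observe, get_image, get_calibration, Unreachable, job_done gives the robot as it stands. Calls block until the motion is done:
- movep(position, orientation): joint-space move of the TCP to a pose.
- move_l(position, feed=0.15, rotation=None, max_force=None): straight line of the TCP; rotation=None keeps the orientation; feed is the mean speed in m/s. With max_force (N) it stops when the force on the tool has changed by that much, and returns True; else False.
- set_joints(angles): joint-space move.
- gripper_to(opening, f_grip=None): finger opening in m; f_grip is the grip in N (None keeps the last); returns when the fingers have stopped.
- hold(seconds).
- inverse_kinematics(position, orientation): joint angles nearest the present ones, or None.
- observe(): the state.
- get_image(name): name is "scene" or "top" or "wrist"; returns (picture, depth): 400x640x3 uint8, red, green, blue; 400x640 float32, m along the optical axis (not along the pixel's ray), 0 where there is no reading.
- get_calibration(name): a dict with "intrinsics" (3x3 intrinsics, pixels), "world_from_camera" (4x4, takes a point from camera to world coordinates). Camera axes: x right, y down, z forward; pixel columns grow to the right and rows downward; lengths in m; the calibration is good to about 2 mm. A picture is of the moment at which its call begins: read the wrist's pose just before it. get_calibration takes no time and is no camera call; for the wrist camera it gives the pose at the moment of the call.
A pose or a line that the arm cannot do raises Unreachable and nothing moves.
- job_done(): hands the job in; it is judged then, once.
The state is a dict: "time_s": time; "q": joint angles; "joint_velocities": joint speeds; "joint_torque": joint torques, N m; "eef_pos": TCP position; "tcp_rot": TCP orientation; "ft_force": force on the tool from outside, world axes, zero at the start; "torque": the same for the moment, N m; "opening": finger opening in m; "grasp_force": force on a finger pad.
Only numpy, scipy, OpenCV 4.12 (cv2) and the standard library are available. Lean on these libraries where they do the work, as an engineer would, in place of code of your own. Each camera call takes 0.05 s, during which the arm holds its last target. There are 200 camera calls.

## Working session

There is one attempt and no reset: what is moved stays moved. The work goes in short steps, each a Python script; the robot and the scene stay as the last script left them, time stands still between calls to the robot, and variables do not carry over. Pictures are saved under pics/ and viewed, at most 12 in all, crops included, and the job is handed in when it is done.

```bash
ls; mkdir -p pics; cat > look.py <<'E'
from plant import *
import cv2, numpy as np
def snap(n,f):
    T=get_calibration(n); im,d=get_image(n); np.savez('pics/'+f+'.npz',im=im,d=d,K=T['intrinsics'],T=T['world_from_camera'])
    cv2.imwrite('pics/'+f+'.png',im[:,:,::-1]); return im,d,T
E
python3 - <<'E'
from look import *
for n in ('top','scene'):
    im,d,T=snap(n,n+'1'); print(n,np.round(T['intrinsics'],1).tolist(),np.round(T['world_from_camera'],3).tolist(),(d>0).mean())
print(observe())
E
```

```text
pics
top [[373.2, 0.0, 316.9], [0.0, 373.2, 202.5], [0.0, 0.0, 1.0]] [[0.022, -0.981, 0.195, 0.327], [-1.0, -0.021, 0.008, -0.055], [-0.004, -0.195, -0.981, 1.025], [0.0, 0.0, 0.0, 1.0]] 0.99602734375
scene [[459.8, 0.0, 326.9], [0.0, 459.8, 201.4], [0.0, 0.0, 1.0]] [[0.836, -0.271, 0.477, -0.089], [-0.548, -0.371, 0.75, -1.023], [-0.027, -0.888, -0.458, 0.651], [0.0, 0.0, 0.0, 1.0]] 0.99602734375
{'time_s': 0.1, 'q': array([ 1.07386564e+00,  2.21160313e-01,  1.52751165e+00,  2.48222816e-05,
        1.39467496e+00, -1.26090616e-01]), 'joint_velocities': array([-0.00153844, -0.0031098 , -0.00346645,  0.00016823,  0.0005535 ,
       -0.00085884]), 'joint_torque': array([ 6.61745526e-04, -4.98243535e+01, -3.90548587e+01, -2.48232518e-04,
        5.57799722e-03, -3.86470981e-05]), 'eef_pos': array([0.22622891, 0.58203771, 0.23029263]), 'tcp_rot': array([-3.13985539e+00, -2.44847089e-04,  2.77074800e+00]), 'ft_force': array([ 0.70957495, -0.00396596,  0.7658849 ]), 'torque': array([-0.02696338,  0.03933066, -0.01592698]), 'grasp_force': 0.0, 'opening': 0.0856029411392693}
```

View pics/top1.png

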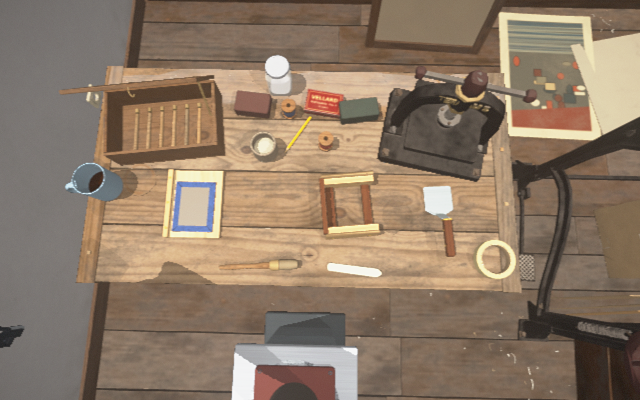

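View pics/scene1.png

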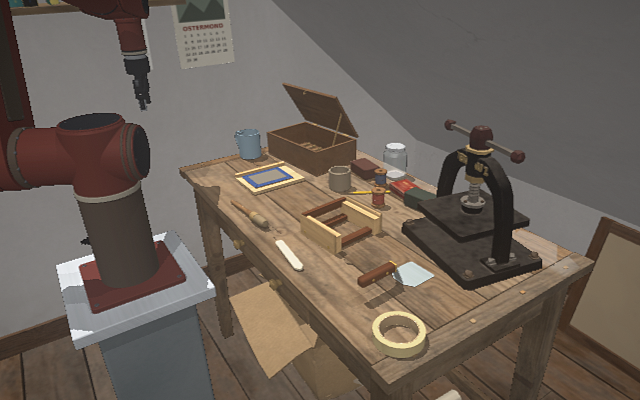

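The top view shows:
- The glue board at cols 165–223, rows 170–238, with its stop on the left (+y).
- The rack at cols 320–380, rows 173–236.
- The spatula's blade at (437,200), its handle running down to (450,255).

The rack's stop end isn't clear yet, so I'll get rough positions next.

```bash
cat >> look.py <<'E'
def cloud(f):
    z=np.load('pics/'+f+'.npz'); d=z['d']; v,u=np.mgrid[:400,:640]; K=z['K']
    P=np.stack([(u-K[0,2])/K[0,0]*d,(v-K[1,2])/K[1,1]*d,d],-1)@z['T'][:3,:3].T+z['T'][:3,3]
    return z['im'],P
E
python3 - <<'E'
from look import *
im,P=cloud('top1')
for n,(u,v) in dict(bench=(280,220),stop=(168,205),board=(220,205),cover=(194,206),bearT=(350,181),bearB=(350,230),barL=(324,205),barR=(368,205),bladeN=(437,188),bladeH=(440,213),hand1=(447,225),hand2=(450,252),pot=(263,145),spool=(326,142),brush=(280,265),folder=(355,270)).items(): print(n,np.round(P[v,u],3))
hsv=cv2.cvtColor(im,cv2.COLOR_RGB2HSV)
print(hsv[206,176],hsv[206,194],hsv[200,437],hsv[240,450],hsv[181,350],hsv[205,324],hsv[205,220],hsv[220,280])
T=get_calibration('wrist'); print(np.round(T['intrinsics'],1).tolist(),np.round(T['world_from_camera'],3).tolist())
# camera pose in TCP frame
from scipy.spatial.transform import Rotation as R
o=observe(); A=np.eye(4);A[:3,:3]=R.from_euler('xyz',o['tcp_rot']).as_matrix();A[:3,3]=o['eef_pos']
print(np.round(np.linalg.inv(A)@T['world_from_camera'],3).tolist())
for p,y in (((.5,.26,.3),0),((.5,.26,.3),np.pi/2),((.5,-.1,.3),np.pi/2),((.46,-.4,.3),np.pi/2),((.46,-.4,.3),-np.pi/2),((.5,.26,.3),-np.pi/2),((.5,-.1,.3),-np.pi/2),):
    q=inverse_kinematics(p,[np.pi,0,y]); print(p,y,None if q is None else np.round(q,2))
E
```

```text
bench [ 0.48   0.054 -0.004]
stop [0.511 0.36  0.023]
board [0.516 0.221 0.01 ]
cover [0.51  0.29  0.017]
bearT [ 0.582 -0.136  0.048]
bearB [ 0.449 -0.136  0.047]
barL [ 0.513 -0.067  0.058]
barR [ 0.523 -0.188  0.017]
bladeN [ 0.579 -0.384  0.003]
bladeH [ 0.508 -0.39   0.001]
hand1 [ 0.466 -0.387  0.062]
hand2 [ 0.396 -0.391  0.063]
pot [0.683 0.106 0.039]
spool [ 0.691 -0.069  0.051]
brush [0.355 0.046 0.026]
folder [ 0.347 -0.154  0.007]
[111 114 202] [ 17  43 215] [ 83   4 238] [ 11 139 156] [ 25  81 248] [ 11 141 165] [ 24  77 247] [ 15 102 190]
[[322.4, 0.0, 322.6], [0.0, 322.4, 194.4], [0.0, 0.0, 1.0]] [[0.362, 0.89, 0.277, 0.155], [0.932, -0.345, -0.109, 0.61], [-0.001, 0.298, -0.955, 0.373], [0.0, 0.0, 0.0, 1.0]]
[[0.0, -0.955, -0.298, 0.077], [1.0, 0.0, 0.001, -0.0], [-0.001, -0.298, 0.955, -0.143], [0.0, 0.0, 0.0, 1.0]]
(0.5, 0.26, 0.3) 0 [ 0.34  0.04  1.6  -0.    1.5   1.91]
(0.5, 0.26, 0.3) 1.5707963267948966 [ 0.34  0.04  1.6  -0.    1.5   0.34]
(0.5, -0.1, 0.3) 1.5707963267948966 [-0.35 -0.1   1.73  0.    1.51 -0.35]
(0.46, -0.4, 0.3) 1.5707963267948966 [-0.85  0.15  1.48  0.    1.51 -0.85]
(0.46, -0.4, 0.3) -1.5707963267948966 [-0.85  0.15  1.48 -0.    1.51  2.3 ]
(0.5, 0.26, 0.3) -1.5707963267948966 None
(0.5, -0.1, 0.3) -1.5707963267948966 None
```

The raised stop bar is at the rack's +y end, so the rack and the gluing board both have x ≈ world +y. The spatula points along world +x. Next are two wrist views of each place.

```bash
python3 - <<'E'
from look import *
h=np.pi/2
for n,p,y in (('g1',(.455,.24,.25),h),('g2',(.575,.24,.25),h),('r1',(.575,-.18,.25),h),('r2',(.455,-.18,.25),h),('s2',(.44,-.33,.25),0),('s1',(.44,-.45,.25),0)):
    movep(p,[np.pi,0,y]); hold(.15); snap('wrist',n)
print(observe()['time_s'])
r=[np.hstack([cv2.resize(cv2.imread(f'pics/{a}{i}.png'),(400,250)) for i in '12']) for a in 'grs']
cv2.imwrite('pics/m1.png',cv2.resize(np.vstack(r),(640,600)))
E
```

```text
7.225
```

View pics/m1.png

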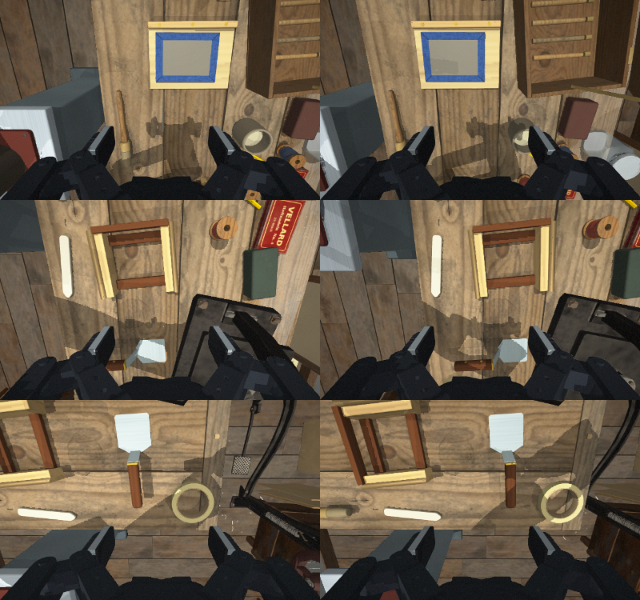

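The montage shows everything clear of the fingers, with the board in row 1, the rack in row 2 and the spatula in row 3. The next step is masks and two-view triangulation of the corners.

```bash
cat > meas.py <<'E'
from look import *
def load(f): z=np.load('pics/'+f+'.npz'); return z['im'],z['K'],z['T']
def rays(px,K,T):
    px=np.atleast_2d(px); d=np.c_[(px-K[:2,2])/[K[0,0],K[1,1]],np.ones(len(px))]@T[:3,:3].T; return T[:3,3],d
def plane(px,K,T,z): o,d=rays(px,K,T); return o+d*((z-o[2])/d[:,2])[:,None]
def mask(f,lo,hi,at,z,r):   # colour mask, largest blob near a world point
    im,K,T=load(f); m=cv2.inRange(cv2.cvtColor(im,cv2.COLOR_RGB2HSV),np.array(lo),np.array(hi))
    v,u=np.mgrid[:400,:640]; W=plane(np.c_[u.ravel(),v.ravel()],K,T,z).reshape(400,640,3)
    m[np.hypot(W[...,0]-at[0],W[...,1]-at[1])>r]=0; m[np.mgrid[:400,:640][0]>310]=0
    m=cv2.morphologyEx(m,cv2.MORPH_OPEN,np.ones((2,2),np.uint8))
    n,l,s,_=cv2.connectedComponentsWithStats(m); return (l==1+np.argmax(s[1:,4])).astype(np.uint8),K,T
def quad(m):                # hull's 4 side lines fitted -> sub-pixel corners
    c=max(cv2.findContours(m,cv2.RETR_EXTERNAL,cv2.CHAIN_APPROX_NONE)[0],key=cv2.contourArea)
    h=cv2.convexHull(c); q=None
    for e in np.linspace(.01,.15,60):
        a=cv2.approxPolyDP(h,e*cv2.arcLength(h,True),True)
        if len(a)==4: q=a[:,0].astype(float); break
    if q is None: q=cv2.boxPoints(cv2.minAreaRect(c))
    L=[]; p=c[:,0].astype(float)
    for i in range(4):
        a,b=q[i],q[(i+1)%4]; t=(b-a)/np.linalg.norm(b-a); s=(p-a)@t/np.linalg.norm(b-a); n=np.array([-t[1],t[0]])
        k=(s>.12)&(s<.88)&(abs((p-a)@n)<3)
        x=cv2.fitLine(p[k].astype(np.float32),cv2.DIST_HUBER,0,.01,.01).ravel()
        n=np.array([-x[1],x[0]]); n*=np.sign((x[2:]-p.mean(0))@n); L.append((n,n@x[2:]+.5))
    return np.array([np.linalg.solve([L[i-1][0],L[i][0]],[L[i-1][1],L[i][1]]) for i in range(4)])
def tri(pa,pb):             # each (px,K,T) -> points, residual
    (oa,da),(ob,db)=rays(*pa),rays(*pb); out=[]
    for x,y in zip(da,db):
        s=np.linalg.lstsq(np.c_[x,-y],ob-oa,rcond=None)[0]; A,B=oa+s[0]*x,ob+s[1]*y; out.append(np.r_[(A+B)/2,np.linalg.norm(A-B)])
    return np.array(out)
def two(fa,fb,lo,hi,at,z,r):
    R=[]
    for f in (fa,fb):
        m,K,T=mask(f,lo,hi,at,z,r); q=quad(m); w=plane(q,K,T,z)[:,:2]; w-=w.mean(0)
        R.append((q[np.argsort(np.arctan2(w[:,1],w[:,0]))],K,T))
    return tri(*R),R
E
python3 - <<'E'
from meas import *
np.set_printoptions(suppress=True,precision=4)
for n,a in dict(cover=('g1','g2',(100,90,40),(125,255,255),(.512,.29),.017,.11),
    board=('g1','g2',(18,35,150),(30,115,255),(.512,.28),.014,.15),
    blade=('s1','s2',(70,0,120),(130,50,255),(.55,-.386),.002,.08),
    handle=('s1','s2',(0,110,40),(16,255,255),(.43,-.39),.06,.07),
    bearA=('r1','r2',(18,35,150),(30,125,255),(.582,-.136),.055,.085),
    bearB=('r1','r2',(18,35,150),(30,125,255),(.449,-.136),.055,.085),
    bar=('r1','r2',(0,110,40),(16,255,255),(.515,-.067),.058,.08)).items():
    try:
        t,R=two(*a); print(n); print(t,'sides',np.linalg.norm(np.roll(t[:,:3],-1,0)-t[:,:3],axis=1))
        for f,(q,K,T) in zip(a[:2],R):
            im=cv2.imread(f'pics/{f}.png') if n in('cover','blade','bearA') else vis[f]
            if n in('cover','blade','bearA'): vis={**(vis if 'vis' in dir() else {}),f:im}
            cv2.polylines(im,[np.round(q).astype(int)],True,(0,255,0) if n!='bar' else (255,0,255),1)
    except Exception as e: print(n,'ERR',repr(e))
# depth check
for f in ('g1','r1','r2','s1'):
    im,P=cloud(f)
    for nm,c,r in (('cover',(.512,.29),.03),('bench',(.63,.25),.01),('rack bench',(.515,-.15),.015),('bA',(.583,-.136),.004),('blade',(.56,-.386),.015)):
        k=np.hypot(P[...,0]-c[0],P[...,1]-c[1])<r
        if k.sum()>20: print(f,nm,np.round(np.percentile(P[...,2][k],[10,50,90]),4))
print({k:v.shape for k,v in vis.items()})
crop=lambda f,y,x:cv2.resize(vis[f][y:y+200,x:x+266],(400,300),interpolation=cv2.INTER_NEAREST)
cv2.imwrite('pics/m2.png',np.vstack([np.hstack([crop('g1',10,250),crop('r1',10,150)]),np.hstack([crop('s1',10,150),crop('r2',10,250)])]))
E
```

```text
cover
[[0.4418 0.2365 0.0167 0.0007]
 [0.5815 0.2369 0.0173 0.0008]
 [0.5806 0.3461 0.0188 0.0009]
 [0.4427 0.3467 0.0187 0.0009]] sides [0.1396 0.1092 0.1379 0.1102]
board
[[0.4267 0.2183 0.0106 0.0008]
 [0.6161 0.2194 0.0118 0.0002]
 [0.6153 0.3556 0.0107 0.0007]
 [0.4256 0.3537 0.013  0.0005]] sides [0.1894 0.1362 0.1897 0.1354]
blade
[[ 0.5211 -0.426   0.0017  0.0041]
 [ 0.5867 -0.4212  0.0002  0.0004]
 [ 0.5905 -0.3247 -0.0597  0.0008]
 [ 0.4855 -0.3811  0.0568  0.0009]] sides [0.0657 0.1137 0.1667 0.0794]
handle
[[ 0.3841 -0.4085  0.0527  0.0003]
 [ 0.4795 -0.402   0.0533  0.0007]
 [ 0.4785 -0.3788  0.0536  0.0012]
 [ 0.3836 -0.3857  0.0551  0.0003]] sides [0.0956 0.0233 0.0952 0.023 ]
bearA
[[ 0.5859 -0.1978  0.0519  0.0006]
 [ 0.6153 -0.2043  0.0205  0.0002]
 [ 0.5932 -0.0617  0.0389  0.0014]
 [ 0.5723 -0.0659  0.049   0.0005]] sides [0.0435 0.1454 0.0236 0.1327]
bearB
[[ 0.4537 -0.2123  0.0503  0.0012]
 [ 0.4701 -0.2097  0.0495  0.0001]
 [ 0.4565 -0.0781  0.0494  0.0004]
 [ 0.4401 -0.0783  0.0484  0.0002]] sides [0.0166 0.1324 0.0165 0.1347]
bar
[[ 0.4394 -0.0688  0.0686  0.0022]
 [ 0.4381 -0.0792  0.0449  0.0013]
 [ 0.5886 -0.0656  0.0593  0.0007]
 [ 0.5886 -0.0509  0.055   0.0003]] sides [0.026  0.1519 0.0153 0.1508]
g1 cover [0.0168 0.0178 0.0189]
g1 bench [-0.001   0.0001  0.0012]
r1 rack bench [-0.001   0.0001  0.0011]
r1 bA [0.0496 0.0506 0.0516]
r1 blade [0.0013 0.0022 0.0033]
r2 rack bench [-0.0011 -0.      0.001 ]
r2 bA [0.0496 0.0503 0.0511]
r2 blade [0.0012 0.0022 0.0031]
s1 rack bench [-0.0007  0.0003  0.0014]
s1 blade [0.0014 0.0025 0.0035]
{'g1': (400, 640, 3), 'g2': (400, 640, 3), 's1': (400, 640, 3), 's2': (400, 640, 3), 'r1': (400, 640, 3), 'r2': (400, 640, 3)}
```

View pics/m2.png

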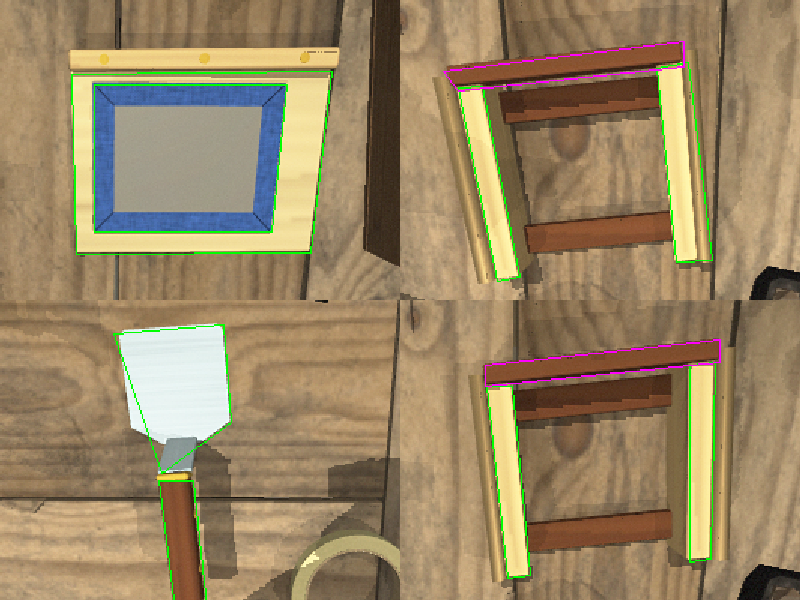

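The estimates agree with the sizes given:
- **Cover:** 139×110 mm, centre (.512, .2916), top at z ≈ 17–19 mm.
- **Board:** top at z 12 mm, stop face at y ≈ .355.
- **Rack:** both ledges give centre (.521, −.1348), yaw 95.85°, ledge z .050.
- **Spatula:** yaw .070, heel (.5036, −.3887); the predicted nose corner matches its mask.

Now the grasp.

```bash
cat > geo.py <<'E'
from meas import *
np.set_printoptions(suppress=True,precision=4)
def ori(yaw): return [np.pi,0,yaw]
def tcp(heel,yaw,zu,z0):  # TCP for a blade heel (xy) and underside height; z0 = TCP z with the underside at 0
    return [heel[0]-.045*np.cos(yaw),heel[1]-.045*np.sin(yaw),zu+z0]
def st(): o=observe(); print(round(o['time_s'],2),o['eef_pos'],o['tcp_rot'],'F',o['ft_force'],'open',round(o['opening'],4),round(o['grasp_force'],1))
E
python3 - <<'E'
from geo import *
y=.0703; g=tcp((.5036,-.3887),y,0,.031)
movep([g[0],g[1],.10],ori(y)); move_l(g,feed=.1); st()
gripper_to(0.015,100); st()
move_l([g[0],g[1],.13],feed=.12); st()
hold(.1); snap('wrist','h1'); snap('scene','h1s')
im,P=cloud('h1')
from scipy.spatial.transform import Rotation as R
o=observe(); Q=(P-o['eef_pos'])@R.from_euler('xyz',o['tcp_rot']).as_matrix()  # tool frame
hsv=cv2.cvtColor(im,cv2.COLOR_RGB2HSV); k=(hsv[...,1]<50)&(Q[...,0]>.048)&(Q[...,0]<.13)&(abs(Q[...,1])<.045)&(abs(Q[...,2]-.029)<.012)
q=Q[k]; print(k.sum(),q.min(0),q.max(0)); c=np.linalg.lstsq(np.c_[q[:,:2],np.ones(len(q))],q[:,2],rcond=None)[0]; print('z=ax+by+c',c)
E
```

```text
8.76 [ 0.4591 -0.3923  0.0316] [ 3.1408 -0.0006  0.0702] F [-0.327  -1.0432 -0.1762] open 0.0854 0.0
9.37 [ 0.4588 -0.3919  0.0314] [ 3.1414 -0.0002  0.0704] F [-1.656   1.0399  4.0893] open 0.0209 97.6
10.34 [ 0.4582 -0.3913  0.1289] [-3.1402  0.0011  0.0703] F [-0.4785  0.3752 -1.286 ] open 0.0209 97.7
21693 [ 0.048  -0.0389  0.0261] [0.118  0.0378 0.0324]
z=ax+by+c [0.0054 0.0015 0.0291]
```

View pics/h1.png

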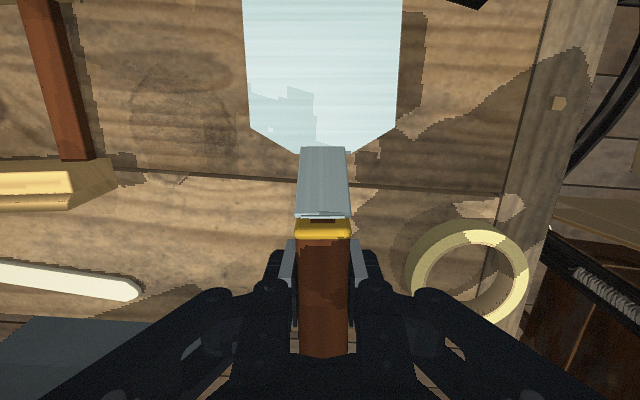

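The blade is held level (slope about 0.3°) and centred, with the heel near (323,150). I'll take it to the gluing board, touch down and slide under.

```bash
cat >> geo.py <<'E'
Z0=.0314; YG=np.pi/2+.004; XG=.5117
E
python3 - <<'E'
from geo import *
movep([.40,-.30,.22],ori(.8)); movep([.45,-.05,.20],ori(YG))
a=tcp((XG,.231-.08),YG,.012+.015,Z0); movep(a,ori(YG)); hold(.2); st()
c=move_l(tcp((XG,.231-.08),YG,.012-.003,Z0),feed=.02,max_force=3); print('contact',c); st()
snap('wrist','b1'); snap('scene','b1s')
im=cv2.imread('pics/b1s.png')[120:270,180:380]; cv2.imwrite('pics/b1m.png',np.hstack([cv2.resize(cv2.imread('pics/b1.png'),(400,300)),cv2.resize(im,(400,300))]))
E
```

```text
13.32 [0.5131 0.1049 0.06  ] [3.1387 0.     1.573 ] F [-0.153  -0.1257 -0.5061] open 0.0207 97.7
contact True
14.07 [0.5116 0.1058 0.0423] [-3.1408  0.0002  1.5748] F [-0.3711  0.1896  4.3327] open 0.0205 98.6
```

View pics/b1m.png

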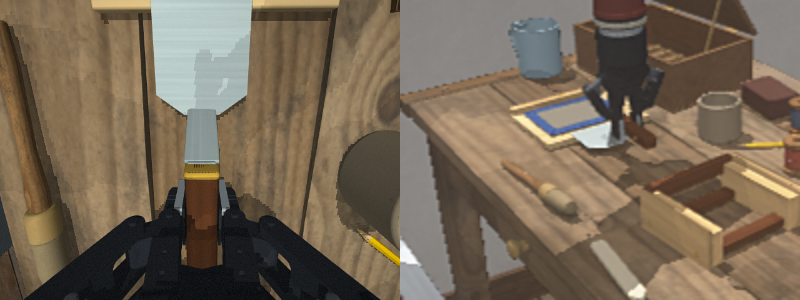

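Contact was at underside ≈ .011, with the nose on the board just short of the cover. Now the slide.

```bash
python3 - <<'E'
from geo import *
for h in (.200,.230,.242):
    t=tcp((XG,h),YG,0,.0424); c=move_l(t,feed=.04,max_force=15); print(h,c); st()
    if c: break
snap('wrist','c1'); snap('top','c1t')
im=cv2.imread('pics/c1t.png')[130:250,120:280]; cv2.imwrite('pics/c1m.png',np.hstack([cv2.resize(cv2.imread('pics/c1.png'),(400,300)),cv2.resize(im,(400,300))]))
E
```

```text
0.2 False
15.55 [0.5129 0.1539 0.0434] [-3.141   0.0024  1.5753] F [ 1.0921 -7.4321  7.8842] open 0.0205 99.1
0.23 False
16.45 [0.5131 0.1839 0.0435] [-3.1413  0.0025  1.5754] F [-0.3002 -7.5848  8.6053] open 0.0208 99.2
0.242 False
16.9 [0.5131 0.1962 0.0435] [-3.1413  0.002   1.5752] F [ 0.0365 -4.7912  8.5205] open 0.0204 99.1
```

View pics/c1m.png

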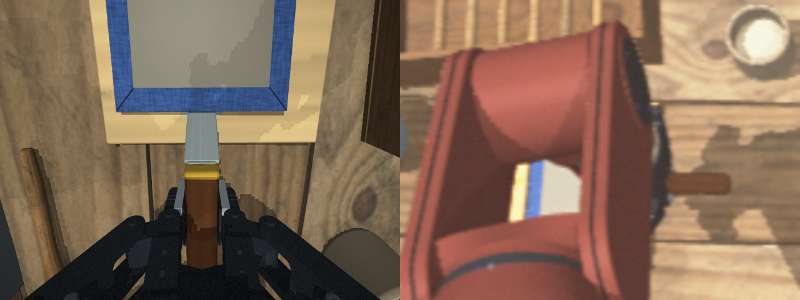

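The blade is fully under, with the cover's near edge right at the neck. Lift, then measure the cover's pose relative to the tool.

```bash
cat >> geo.py <<'E'
from scipy.spatial.transform import Rotation as R
def incover(f):   # cover's near edge in the tool frame (wrist picture and depth)
    o=observe(); im,d,T=snap('wrist',f); _,P=cloud(f); Rt=R.from_euler('xyz',o['tcp_rot']).as_matrix(); Q=(P-o['eef_pos'])@Rt
    m=cv2.inRange(cv2.cvtColor(im,cv2.COLOR_RGB2HSV),np.array((100,90,40)),np.array((125,255,255)))
    k=m>0; k&=(abs(Q[...,2]-.025)<.02)&(abs(Q[...,1])<.1); q=Q[k]
    c=np.linalg.lstsq(np.c_[q[:,:2],np.ones(len(q))],q[:,2],rcond=None)[0]
    xs=[q[abs(q[:,1]-y)<.004,0].min() for y in (-.055,-.035,.035,.055)]; n=q[:,0]<.075
    print('n',k.sum(),'plane',c,'near edge x',np.array(xs),'y range',q[n,1].min(),q[n,1].max())
E
python3 - <<'E'
from geo import *
incover('d0'); p=observe()['eef_pos']
move_l([p[0],p[1],p[2]+.03],feed=.04); st(); incover('d1')
move_l([p[0],p[1],p[2]+.09],feed=.08); hold(.2); st(); incover('d2'); snap('scene','d2s')
im=cv2.imread('pics/d2s.png')[90:240,180:380]; cv2.imwrite('pics/d2m.png',np.hstack([cv2.resize(cv2.imread('pics/d2.png'),(400,300)),cv2.resize(im,(400,300))]))
E
```

```text
n 16270 plane [ 0.0439 -0.0002  0.0189] near edge x [0.0495 0.0495 0.0501 0.0501] y range -0.07132793681412344 0.06913070582727544
17.98 [0.5128 0.1961 0.0732] [-3.1388  0.0006  1.5749] F [ 0.0973  0.1941 -1.8676] open 0.0206 97.8
n 15864 plane [0.0013 0.0005 0.0242] near edge x [0.049  0.049  0.0496 0.0495] y range -0.07112044287714474 0.06910620116308867
19.12 [0.5126 0.196  0.1327] [-3.1379  0.0007  1.5749] F [ 0.4072 -0.0173 -1.5629] open 0.0207 97.8
n 15906 plane [0.0011 0.0001 0.0242] near edge x [0.049  0.049  0.0496 0.0496] y range -0.07125327278656197 0.06924429965585265
```

View pics/d2m.png

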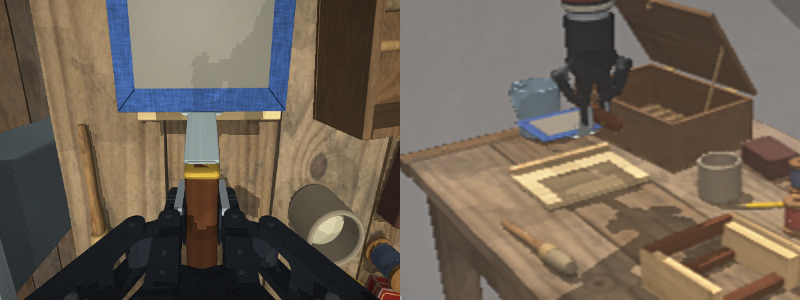

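Lifted level: plane slope is about 0.001, and the cover centre is at tool (.1043, −.001). I'll carry it to the rack along a level straight line, after checking clearance to the press.

```bash
cat >> geo.py <<'E'
SEAT=np.array([.521,-.1348]); YR=np.deg2rad(95.85); ex=np.array([np.cos(YR),np.sin(YR)])
RK=SEAT-.1043*ex+.001*np.array([np.sin(YR),-np.cos(YR)])
E
python3 - <<'E'
from geo import *
_,P=cloud('top1')
for lo in (-.28,-.34,-.40,-.46):
    k=(P[...,1]>lo)&(P[...,1]<lo+.06)&(P[...,2]>.03)&(P[...,0]>.48)&(P[...,2]<.5); print(lo,[round(P[...,0][k&(P[...,2]>z)].min(),3) if (k&(P[...,2]>z)).any() else None for z in (.03,.08,.12)])
print(RK)
z=observe()['eef_pos'][2]
print(move_l([*RK,z],feed=.15,rotation=ori(YR))); st(); incover('e1')
move_l([*RK,.0792+.012],feed=.06); hold(.3); st(); incover('e2')
snap('top','e2t'); snap('scene','e2s')
im=cv2.imread('pics/e2t.png')[140:260,270:430]; im2=cv2.imread('pics/e2s.png')[150:270,280:440]
cv2.imwrite('pics/e2m.png',np.hstack([cv2.resize(im,(400,300)),cv2.resize(im2,(400,300))]))
E
```

```text
-0.28 [np.float64(0.659), np.float64(0.659), np.float64(0.742)]
-0.34 [np.float64(0.646), np.float64(0.646), np.float64(0.726)]
-0.4 [np.float64(0.48), np.float64(0.633), np.float64(0.708)]
-0.46 [np.float64(0.624), np.float64(0.624), np.float64(0.703)]
[ 0.5326 -0.2385]
False
22.27 [ 0.5327 -0.238   0.1329] [-3.1415 -0.0001  1.6734] F [-0.0891 -0.4674 -1.3215] open 0.0207 97.8
n 15915 plane [0.0009 0.0005 0.0242] near edge x [0.0492 0.0492 0.0497 0.0496] y range -0.07133195419777535 0.06925134935482281
23.47 [ 0.5329 -0.2386  0.0916] [3.141  0.0004 1.6729] F [-0.6963 -0.4395 -2.0421] open 0.0209 97.9
n 15937 plane [0.0016 0.0005 0.0242] near edge x [0.049  0.0492 0.0496 0.0495] y range -0.07155175359336688 0.06924558626059511
```

View pics/e2m.png

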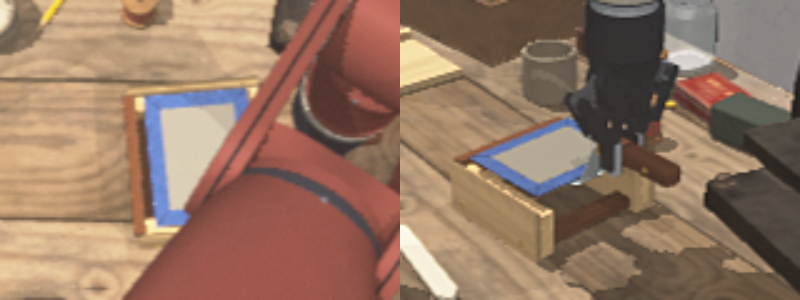

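The cover is lined up between the raised edges, about 10 mm above the ledges. Lower it slowly and check that it rests there.

```bash
python3 - <<'E'
from geo import *
move_l([*RK,.0802],feed=.025); incover('f1')
move_l([*RK,.0685],feed=.015); hold(.2); st(); incover('f2')
snap('scene','f2s')
im2=cv2.imread('pics/f2s.png')[160:260,290:423]
im=cv2.imread('pics/f2.png')
cv2.imwrite('pics/f2m.png',np.hstack([cv2.resize(im,(400,300)),cv2.resize(im2,(400,300))]))
E
```

```text
n 15866 plane [0.0009 0.0005 0.0242] near edge x [0.0485 0.0491 0.0497 0.0497] y range -0.07101209146152039 0.0689653759015367
25.39 [ 0.5327 -0.2385  0.0686] [3.1414 0.0002 1.6729] F [-0.1706 -0.5869 -1.1217] open 0.0208 98.0
n 17666 plane [-0.0015  0.0005  0.0133] near edge x [0.0485 0.0489 0.0495 0.0494] y range -0.07113052802109883 0.06899899182554625
```

View pics/f2m.png

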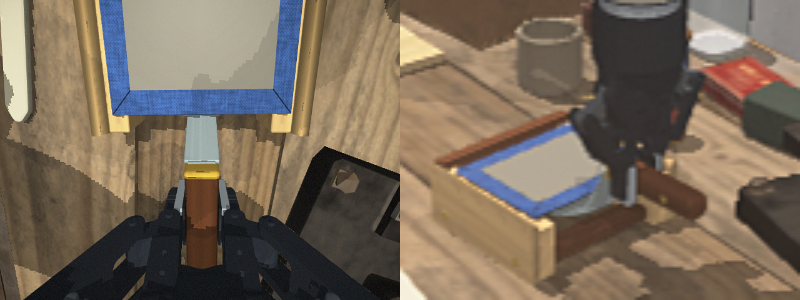

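The cover rests level on the ledges (underside ≈ .050), and the blade is 11 mm below it. Draw the blade out and lay the spatula back at its old place.

```bash
python3 - <<'E'
from geo import *
e=RK-.114*ex
print(move_l([*e,.0685],feed=.06,max_force=8)); st()
move_l([*e,.16],feed=.15); snap('wrist','i0')
movep([.45,-.37,.18],ori(.8))
y=.0703; g=tcp((.5036,-.3887),y,0,Z0)
movep([g[0],g[1],.06],ori(y)); hold(.2)
print(move_l([g[0],g[1],.029],feed=.02,max_force=3)); st()
gripper_to(.05); gripper_to(.085); st()
move_l([g[0],g[1],.14],feed=.15)
movep([.40,-.15,.25],ori(np.pi/2)); hold(.2); st()
snap('wrist','j1'); snap('top','j1t'); snap('scene','j1s')
cv2.imwrite('pics/j1m.png',np.vstack([np.hstack([cv2.resize(cv2.imread(f'pics/{n}.png'),(400,250)) for n in p]) for p in (('i0','j1'),('j1t','j1s'))]))
E
```

```text
False
27.54 [ 0.5443 -0.3516  0.0685] [-3.1415 -0.0001  1.6732] F [-1.1723 -0.396  -1.0365] open 0.0207 98.0
True
31.29 [ 0.4585 -0.3918  0.0314] [-3.1412  0.0006  0.0703] F [-2.4252 -0.3174  4.7118] open 0.0208 99.0
32.12 [ 0.4577 -0.3908  0.0301] [-3.1392  0.0021  0.0703] F [ 0.4433 -0.1434 -0.3487] open 0.0851 0.0
34.32 [ 0.3999 -0.1505  0.2494] [-3.1404 -0.0006  1.5692] F [-0.7802  1.3389  0.5207] open 0.0849 0.0
```

View pics/j1m.png

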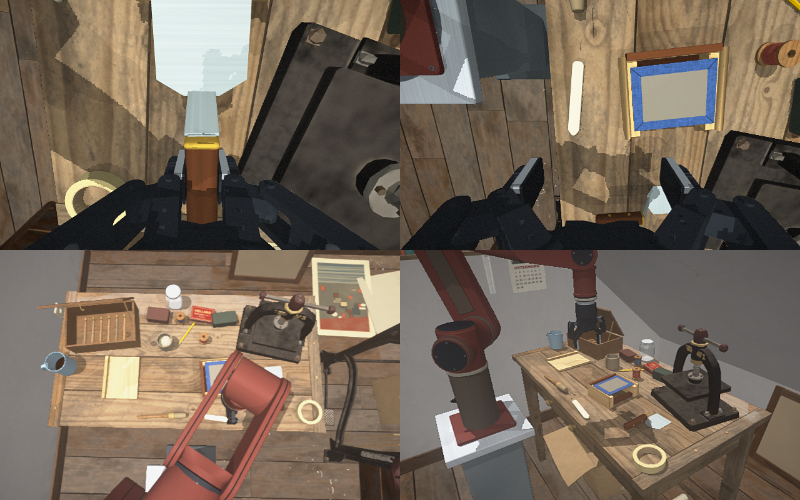

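The cover is on the rack and the spatula is back on the bench. One numeric check, then hand in if it passes.

```bash
python3 - <<'E'
from geo import *
m,K,T=mask('j1',(100,90,40),(125,255,255),(.521,-.135),.055,.11)
w=plane(quad(m),K,T,.055)[:,:2]-SEAT; ey=np.array([-ex[1],ex[0]]); c=np.c_[w@ex,w@ey]
im,P=cloud('j1'); q=P[m>0]; z=np.linalg.lstsq(np.c_[q[:,:2]-SEAT,np.ones(len(q))],q[:,2],rcond=None)[0]
print('corners in rack',c,'top plane',z)
im,P=cloud('j1s'); h=cv2.cvtColor(im,cv2.COLOR_RGB2HSV); k=(h[...,1]<40)&(np.hypot(P[...,0]-.555,P[...,1]+.386)<.02); print('blade z',np.percentile(P[...,2][k],[10,50,90]),k.sum())
if abs(c).max(0)[0]<.064 and abs(c).max(0)[1]<.0755 and abs(z[2]-.055)<.002 and abs(z[:2]).max()<.02: print('handing in'); job_done()
E
```

```text
corners in rack [[ 0.054  -0.0698]
 [-0.0559 -0.0707]
 [-0.0569  0.0687]
 [ 0.0531  0.0697]] top plane [-0.0935  0.1     0.0559]
blade z [-0.0005  0.001   0.0024] 129
```

The corners are good. The tilt fit is suspect because of mask-edge pixels, so I'll check with local medians.

```bash
python3 - <<'E'
from geo import *
im,P=cloud('j1'); w=P[...,:2]-SEAT; ey=np.array([-ex[1],ex[0]]); a=w@ex; b=w@ey; ok=True
for x in (-.045,0,.045):
    r=[np.median(P[...,2][(abs(a-x)<.006)&(abs(b-y)<.006)]) for y in (-.06,-.02,.02,.06)]; print(np.round(r,4)); ok&=np.ptp(r)<.002 and abs(np.mean(r)-.055)<.0025
if ok: print('handing in'); job_done()
E
```

```text
[0.0555 0.0554 0.0553 0.0554]
[0.0554 0.0557 0.0558 0.324 ]
[0.0555 0.0553 0.0554 0.0554]
```

The .324 reading is the gripper's own knuckle, which sits in that xy window above the cover. Every other point is flat at .0553–.0558.

```bash
python3 -c "from plant import job_done; print(job_done())"
```

```text
the job is handed in; nothing more can be done
None
```

The job is handed in, at about 34 s of the 64 s allowed: the cover lies flat, same side up, on both rack bearers with the blade drawn out, and the spatula is back on the bench with its blade flat.

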